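# Fit the coil core and gauge the magnet's gap

### The arm

A 7-joint arm with a two-finger parallel gripper is mounted at the origin on the work surface. World frame = base frame: x ahead of the robot, y to its left, z up, the work surface at z = 0. Lengths are in m, angles in rad, forces in N, time in s.
With the tool pointing down it reaches from about 0.4 to 0.875 m from the base axis. Payload 19.3 kg.
Tool frame: the origin (TCP) lies at the very end of the fingers, on their centre line; the grasp point (between the pads) lies 19 mm behind it; z points along the fingers, y is the direction in which the jaws open and shut (so a half turn about z gives the same grasp; the last joint's range is limited). The gripper opens to 85 mm and grips with 20 to 120 N. Pads are 22 mm wide; open, the fingers measure 114 mm over their backs; the gripper's body (76 mm by 85 mm) begins 54 mm behind the grasp point. The pads swing forward as they close: fully open they stand 13 mm farther back than shut.
Start: joints at [-1.27, 0.521, -0.036, 1.599, 0.021, 1.021, -0.113], TCP at [0.226, 0.583, 0.231] pointing down, gripper open.
Joint ranges: [-2.91, 2.91], [-0.3, 2.13], [-1.5, 1.42], [0.17, 2.43], [-1.26, 4.41], [0.16, 1.93], [-2.52, 2.52]. Speed limits (rad/s): [1.89, 1.89, 2.39, 2.39, 3.01, 3.01, 3.01].

### API

Orientations are given as a unit quaternion [x, y, z, w].
In Python, from bench import status, vision, env gives the robot as it stands. The module is installed in compiled form; this text tells all that it offers.
- The arm moves only by the tool servo_tool, never from a script. Its argument "targets" is a list of rows, each an object of numbers: "tx", "ty", "tz": the shift along the world's x, y, z in units of 25 mm (1.0 is 25 mm); "turn": the turn about the world's z in units of 5 degrees (1.0 is 5 degrees); "jaw": the finger opening in mm, from 0 to 85.4. In form: [{"tx": .., "ty": .., "tz": .., "turn": .., "jaw": ..}, ...]. A call has 1 to 10 rows; each row is the pose to reach, as a shift and turn from the pose measured when the call began; what a row does not reach only later rows make up. A row lasts 1/12 s, in which the tool goes at most 41.7 mm and 7.16 degrees, less where a joint would pass 70% of its speed; a pose out of reach is approached as far as the arm can. A call with a gripper value outside its range is refused whole. The fingers move at their own pace and stop on an object; "grip_force" is the grip in N (left out, the last holds). Time passes only in rows, so rows that repeat a pose let the fingers close. It gives the time, the measured TCP pose, the force and the opening at its end, in the units of the state.
- status.get_obs(): the state, without advancing time (a new reading comes with each control period).
- vision.capture(name): name is "side" or "top"; returns (picture, depth): 420x560x3 uint8, blue, green, red; 420x560 float32, m along the optical axis (not along the pixel's ray), 0 where there is no reading.
- vision.calibration(name): a dict with "K" (3x3 intrinsics, pixels), "eye" and "attitude" of the camera in the world. Camera axes: x right, y up, looking along -z (the intrinsics and any distortion apply to the point x, -y, -z); pixel columns grow to the right and rows downward; lengths in m; the calibration is good to about 2 mm. A picture is of the moment at which its call begins. calibration takes no time and is no camera call.
- env.job_done(): hands the job in, once; it reports no verdict.
The state is a dict: "time": time; "joint_pos": joint angles; "joint_velocities": joint speeds; "tau": joint torques, N m; "ee_pos": TCP position; "ee_rot": TCP orientation; "force": force on the tool from outside, world axes, zero at the start; "torque": the same for the moment, N m; "opening": finger opening in m.
Only numpy, scipy, OpenCV 4.12 (cv2) and the standard library are available. Lean on these libraries where they do the work, as an engineer would, in place of code of your own. Each camera call takes 0.05 s, during which the arm holds its last target. There are 200 camera calls.

### The job

Assemble the electromagnet rig and check its gap: first take the steel core (the rod with the red end) out of the rack and put it end-down into the bore of the copper coil, fully home, and let it go. Then take the taper feeler gauge by its orange handle and slide its blade, tip first, flat and square, between the steel lower plate and the sprung aluminium plate until the blade lifts the sprung plate a little and drags snugly, with the plate's front edge over the green band (not the red one); finish while holding the gauge there by its handle, without letting go. Leave the other rods and the tools on the bench alone.

Things in the scene. Friction and masses are not known exactly. Their poses are not given: they have to be found in the camera images.
- core_mid (a point): Centre of the steel core: a bright steel rod 12 mm in diameter and 75 mm long, 66 g, with a red top end (10 mm); its z axis runs along the rod (ends 37.5 mm either side). It starts upright in one of the three rack holes, its foot 10 mm and its top 85 mm above the table
- rack: Black rack, 160 x 36 mm and 35 mm high, fixed to the table; origin at the centre of its underside. Three holes 14 mm wide and 25 mm deep in a row along its x axis, at x = -50, 0 and +50 mm; a rod stands in each, 50 mm standing out above the rack. Which rod is in which hole varies
- coil_mouth (a point): Centre of the top opening of the copper coil (52 mm across its white flanges), 42 mm above the table; z up. The round bore is 17 mm wide and 30 mm deep, so a core fully home stands 45 mm out of it, its centre 7.5 mm above this point
- gap_mouth (a point): Middle of the gap's mouth: on top of the steel lower plate (45 mm above the table), straight below the front edge of the sprung plate. x points level INTO the gap (the way the blade slides), y across it, z up. The gap is 6 mm high at rest and 60 mm wide; two 6 mm guide posts at y = -24 and +24 mm, 8 mm inside the edge, leave 42 mm between them. Plates reach 55 mm inward; far end open
- rig: The whole magnet rig, fixed to the table: clear base 130 x 170 x 6 mm, with the coil and, beside it, the two plates; origin at the centre of its underside, x axis the way the blade slides. The gap's mouth is at x -20, y -35, z 45 mm, the coil's bore at x 0, y +45 mm. The lower plate juts out 12.5 mm in front of the sprung plate's edge. Highest part: the post tops, 85 mm above the table
- sprung_plate (a joint): Lift of the sprung aluminium plate (8 mm thick, 55 mm deep, 60 mm wide, small red mark on its front edge) in m: 0 at rest on its stop, growing as the blade raises it; at most 0.012. Springs press it down with about 2.5 N at rest and 1 N more per mm of lift
- gauge_grip (a point): Centre of the gauge's orange handle: an upright block 32 mm long (x), 12 mm wide (y), 42 mm tall (z), to be pinched across its 12 mm width; this point is 21 mm above the flat underside of the gauge. x points along the blade to its tip, z up. The gauge lies flat on the table at the start; about 120 g
- gauge_tip (a point): Tip of the blade, at its underside, 116 mm ahead (along x) of the handle's centre and 21 mm lower; axes as gauge_grip. Steel blade 100 mm long, 16 mm wide, flat underneath; its top rises evenly from 2.5 mm thick at the tip to 11.5 mm at the handle. Slid along the lower plate, it meets the sprung plate with the tip 39 mm past the edge
- gauge: The same gauge; origin under the centre of its handle, on the flat underside; axes as gauge_grip. A green band on the blade lies 51 to 71 mm from the tip, a red one 71 to 94 mm
- brass_rod_mid (a point): Centre of a plain brass rod of the core's size, in the rack; to be left alone
- ferrite_rod_mid (a point): Centre of a plain black ferrite rod of the core's size, in the rack; to be left alone
- probe: Grey measuring probe about 125 mm long, 18 mm thick, lying at the far right of the mat; bystander
- solder_pump: Blue and silver solder pump, 220 mm long, 18 mm thick, lying on the far strip of the mat; bystander
- solder_reel: Reel, 56 mm across and 42 mm high, on the far strip of the mat; bystander
- screw_jar: Glass jar, 50 mm across and 55 mm high, at the far left of the mat; bystander
- driver: Red-handled screwdriver, 160 mm long, lying at the right near the robot; bystander
There are look-alikes about, which are no part of the job. There is more than one size of the gauge; the job needs the larger. Of the things that look like the rig, the larger one is meant.

How it is judged:
On the way, in this order (a step that is already met when the one before it is completed fails the run):
1. the steel core stands fully home in the coil's bore and is let go (horizontal distance between core_mid and coil_mouth below 0.006 m and z of core_mid in the frame of coil_mouth below 0.0125 m and angle between core_mid's own z axis and vertical below 0.12 rad and contact force between the fingers and core below 0.1 N), for 0.2 s.
2. the gauge, held by the gripper, is between the plates with the green band at the edge and lifts the sprung plate a little (x of gauge_tip in the frame of gap_mouth between 0.046 and 0.076 m and y of gauge_tip in the frame of gap_mouth between -0.015 and 0.015 m and angle between the x axis of gauge_tip and the x axis of gap_mouth, either way round below 0.15 rad and value of joint sprung_plate between 0.0005 and 0.0045 m and contact force between gauge and sprung_plate above 1 N and contact force between the fingers and gauge above 2 N), for 0.2 s.
At the end, for the whole second after the job is handed in: Core in the coil: within 6 mm of its axis, upright, foot within 5 mm of the bottom. Gauge held by the gripper, at rest: tip 46 to 76 mm past the plate edge, within 15 mm of the middle, square within 0.15 rad; sprung plate lifted 0.5 to 4.5 mm and pressing on it with over 1 N (all of step 2 and horizontal distance between core_mid and coil_mouth below 0.006 m and z of core_mid in the frame of coil_mouth below 0.0125 m and angle between core_mid's own z axis and vertical below 0.12 rad and linear speed of gauge below 0.02 m/s and height (world z) of gauge_grip above 0.055 m); the arm keeps its last pose, push and grip.
It fails at once if the blade is forced: the sprung plate is lifted by more than 7 mm (value of joint sprung_plate above 0.007 m).
It fails at once if another rod or a tool on the bench is disturbed (moved over 20 mm) (distance of any of brass_rod_mid, ferrite_rod_mid, probe, solder_pump, solder_reel, screw_jar, driver from where it was at the start of the episode above 0.02 m).
It also fails if it takes over 58 s, if anything falls off the work surface, if the arm or the gripper's body presses on something with over 40 N, if the wrist force passes 120 N, or if a joint passes its speed limit or range.

## Working session

There is one attempt and no reset: what is moved stays moved. The work goes in short steps, Python scripts to look and compute and a tool call to move; the robot and the scene stay as the last step left them, time stands still between calls to the robot, and variables do not carry over. Pictures are saved under pics/ and viewed, about 8 in all and at most 12, crops included, and the job is handed in when it is done.

Besides the shell and the picture viewer there is one more tool, called after "Request:" as name(argument=value, ...) on one line, values as JSON. servo_tool: Moves the arm, as the interface text tells. Its arguments: {"type":"object","properties":{"targets":{"type":"array"},"grip_force":{"type":"number"}},"required":["targets"]}

```bash
mkdir -p pics; cat > h.py <<'E'
import numpy as np, cv2
from scipy.spatial.transform import Rotation as R
from bench import status, vision, env
def cap(n,f):
    p,d=vision.capture(n); cv2.imwrite(f'pics/{f}.png',p); np.save(f'pics/{f}.npy',d); return p,d
def rot(a):
    a=np.array(a,float); return a if a.shape==(3,3) else R.from_quat(a).as_matrix()
def world(n,u,v,d):
    c=vision.calibration(n);K=np.array(c['K'])
    x=(u-K[0,2])/K[0,0]*d;y=(v-K[1,2])/K[1,1]*d
    return rot(c['attitude'])@np.array([x,-y,-d])+np.array(c['eye'])
def atz(n,u,v,z):
    e=np.array(vision.calibration(n)['eye']);w=world(n,u,v,1.)-e
    return e+w*(z-e[2])/w[2]
def pix(n,P):
    c=vision.calibration(n);K=np.array(c['K'])
    q=rot(c['attitude']).T@(np.array(P)-np.array(c['eye']));q=q*[1,-1,-1]
    return (K@(q/q[2]))[:2]
E
python3 - <<'E'
from h import *
a,_=cap('top','t0');b,_=cap('side','s0')
for n in('top','side'):print(vision.calibration(n))
o=status.get_obs();print(o['time'],o['ee_pos'],o['ee_rot'],o['opening'])
E
```

```text
{'K': array([[403.21618917,   0.        , 279.03640687],
       [  0.        , 403.21618917, 212.0121981 ],
       [  0.        ,   0.        ,   1.        ]]), 'eye': array([ 0.32965957, -0.07140491,  1.23525369]), 'attitude': array([ 0.07575894, -0.06841047, -0.6770758 ,  0.72879966])}
{'K': array([[424.89927365,   0.        , 282.31892987],
       [  0.        , 424.89927365, 214.23169585],
       [  0.        ,   0.        ,   1.        ]]), 'eye': array([ 0.18727123, -0.9243834 ,  0.65268555]), 'attitude': array([ 0.47206902, -0.09915967, -0.18410801,  0.85640086])}
0.1 [0.22637475 0.58223988 0.23079192] [ 1.84310779e-01  9.82867888e-01 -4.99192656e-04 -5.64594028e-05] 0.08539799179370162
```

View pics/t0.png

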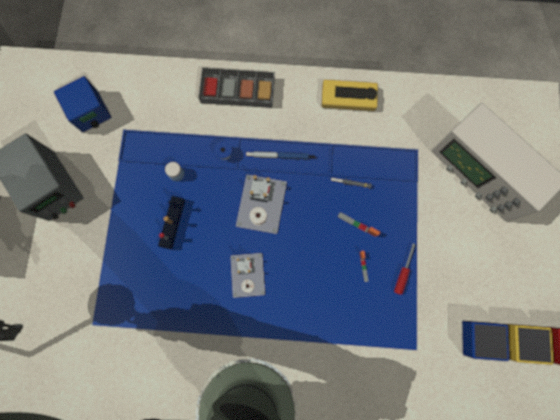

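View pics/s0.png

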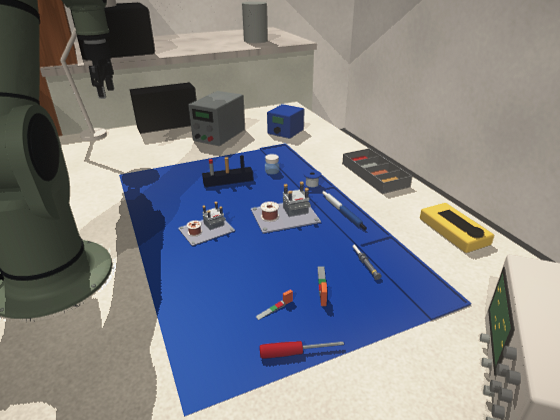

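Top view: candidate rigs are at (262,204), the larger, and (247,275), the smaller. Candidate gauges are at (358,225), the larger, and (364,265), the smaller. The rack is at (172,222); in the side view its red-topped rod is the left one at (211,162), with brass at (227,164) and black at (242,162). I choose the larger rig, the larger gauge and the red-topped rod, and check these in crops.

```bash
python3 - <<'E'
import cv2,numpy as np
t=cv2.imread('pics/t0.png');s=cv2.imread('pics/s0.png')
def c(im,x,y,w,h,k):return cv2.resize(im[y:y+h,x:x+w],None,fx=k,fy=k,interpolation=cv2.INTER_CUBIC)
a=c(t,152,190,50,65,4.6154);a=cv2.resize(t[190:255,152:202],(230,300),interpolation=cv2.INTER_CUBIC)
r=cv2.resize(t[170:240,230:295],(279,300),interpolation=cv2.INTER_CUBIC)
g=cv2.resize(t[205:245,330:390],(450,300),interpolation=cv2.INTER_CUBIC)
k=cv2.resize(s[150:190,195:260],(487,300),interpolation=cv2.INTER_CUBIC)
top=np.hstack([a,r]);o=np.zeros((600,800,3),np.uint8)
o[:300,:509]=top;o[300:,:450]=g;o[300:,450:800]=cv2.resize(k,(350,300))
cv2.imwrite('pics/c0.png',o)
E
```

```text
(no output)
```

View pics/c0.png

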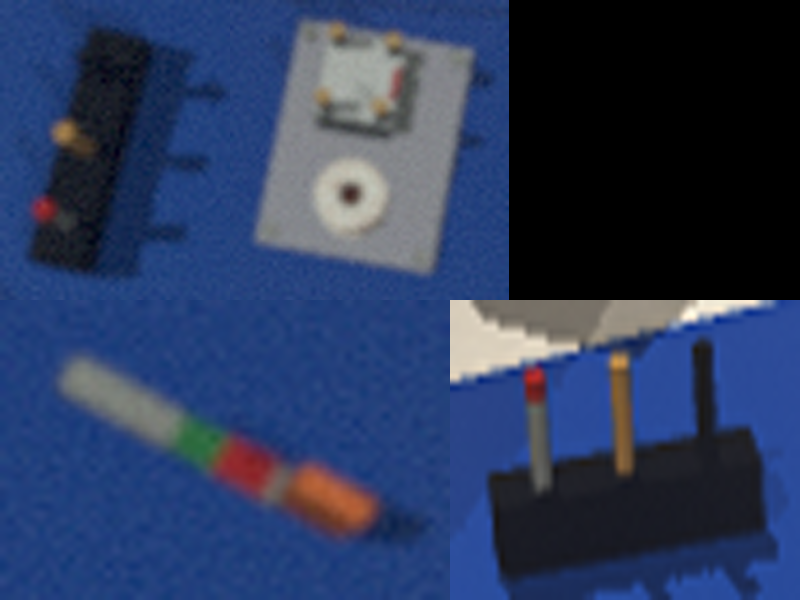

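Crops confirm it: the red-topped steel rod is in the end hole at top pixel (161,235). The bore is at (258,215), and the sprung plate's red mark at (269.6,189) means the gap mouth faces image right. The large gauge has its tip near (339,214.5) and handle near (374,231). Next I convert these to positions.

```bash
cat > m.py <<'E'
from h import *
def cen(im,box,f):
    x,y,w,h=box;c=cv2.cvtColor(im,cv2.COLOR_BGR2HSV)[y:y+h,x:x+w].astype(int);m=f(c[...,0],c[...,1],c[...,2])
    v,u=np.nonzero(m);return u.mean()+x,v.mean()+y,len(u)
E
python3 - <<'E'
from m import *
np.set_printoptions(precision=4,suppress=True)
t=cv2.imread('pics/t0.png');s=cv2.imread('pics/s0.png');dt=np.load('pics/t0.npy')
red=lambda h,S,v:((h<5)|(h>172))&(S>120)&(v>80)
org=lambda h,S,v:(h>=5)&(h<14)&(S>130)&(v>100)
grn=lambda h,S,v:(h>45)&(h<85)&(S>90)
wht=lambda h,S,v:(S<60)&(v>170)
u,v,n=cen(t,(152,225,20,20),red);print('red top',u,v,n,atz('top',u,v,.083))
u,v,n=cen(s,(203,152,16,14),red);print('red side',u,v,n,atz('side',u,v,.080))
u,v,n=cen(t,(246,203,25,25),wht);print('coil',u,v,n,atz('top',u,v,.042))
u,v,n=cen(s,(255,198,30,12),wht);print('coil side',u,v,n)
for U,V in [(303,18),(474,47),(434,273),(256,243)]:
    p=((U-230+.5)/4.29-.5+230,(V+.5)/4.286-.5+170);print('base',p,atz('top',*p,.006)[:2])
u,v,n=cen(t,(260,178,20,22),red);print('mark',u,v,n,atz('top',u,v,.055))
for nm,f,b,z in[('org',org,(355,215,35,30),.042),('grn',grn,(345,212,25,20),.006),('red',red,(350,215,20,20),.008)]:
    u,v,n=cen(t,b,f);print(nm,u,v,n,atz('top',u,v,z))
print('tip',atz('top',(70.5)/7.5-.5+330,72.5/7.5-.5+205,.0025))
for nm,f,b,z in[('orgs',org,(310,278,20,32),.03),('grns',grn,(310,265,20,25),.006)]:
    u,v,n=cen(s,b,f);print(nm,u,v,n,atz('side',u,v,z))
E
```

```text
red top 161.64285714285714 235.21428571428572 14 [0.4747 0.2824 0.083 ]
red side 210.15384615384616 161.0 13 [0.4768 0.2829 0.08  ]
coil 257.34177215189874 215.0253164556962 158 [0.5621 0.0149 0.042 ]
coil side 270.06944444444446 205.86805555555554 144
base (246.63286713286715, 173.8163789080728) [0.6997 0.0627]
base (286.493006993007, 180.5825944937004) [ 0.6867 -0.0651]
base (277.1689976689977, 233.31241250583295) [ 0.5164 -0.0483]
base (235.67715617715618, 226.31287914139057) [0.5288 0.0813]
mark nan nan 0 [nan nan nan]
org 372.47058823529414 230.7450980392157 51 [ 0.5396 -0.3327  0.042 ]
grn 355.88 223.52 25 [ 0.5648 -0.2888  0.006 ]
red 362.2962962962963 226.85185185185185 27 [ 0.5554 -0.3086  0.008 ]
tip [ 0.5912 -0.2356  0.0025]
orgs 323.26356589147287 293.5581395348837 129 [ 0.538  -0.3475  0.03  ]
grns 321.6 280.4 25 [ 0.569  -0.2856  0.006 ]m.py:4: RuntimeWarning: Mean of empty slice.
  v,u=np.nonzero(m);return u.mean()+x,v.mean()+y,len(u)
  ret = ret.dtype.type(ret / rcount)
```

Request:
servo_tool(targets=[{"tx": 1.2, "ty": -1.45, "tz": 0, "turn": 0.5, "jaw": 50}, {"tx": 2.4, "ty": -2.9, "tz": 0, "turn": 1, "jaw": 50}, {"tx": 3.6, "ty": -4.3, "tz": 0, "turn": 1.5, "jaw": 50}, {"tx": 4.8, "ty": -5.8, "tz": 0, "turn": 2, "jaw": 50}, {"tx": 6, "ty": -7.2, "tz": -0.3, "turn": 2.6, "jaw": 50}, {"tx": 7.2, "ty": -8.7, "tz": -0.8, "turn": 2.6, "jaw": 50}, {"tx": 8.4, "ty": -10.1, "tz": -1.4, "turn": 2.6, "jaw": 50}, {"tx": 9.4, "ty": -11.3, "tz": -2, "turn": 2.6, "jaw": 50}, {"tx": 9.97, "ty": -11.98, "tz": -2.6, "turn": 2.6, "jaw": 50}, {"tx": 9.97, "ty": -11.98, "tz": -2.8, "turn": 2.6, "jaw": 50}], grip_force=40)

```text
time: 0.93
ee_pos: [0.4779, 0.2789, 0.16]
ee_rot: [0.073, 0.997, -0.001, 0.0]
force: [1.8, -0.0, -0.0]
opening: 0.05
```

```bash
python3 - <<'E'
from h import *
a,d=cap('top','t1');b,_=cap('side','s1');o=status.get_obs();p=o['ee_pos'];print(p,o['opening'])
print(pix('top',p),pix('side',p),pix('side',[.4755,.2826,.085]),pix('top',[.4755,.2826,.085]))
k=np.zeros((500,800,3),np.uint8)
k[:,:400]=cv2.resize(a[185:260,130:190],(400,500),interpolation=cv2.INTER_CUBIC)
k[:,400:]=cv2.resize(b[90:215,170:270],(400,500),interpolation=cv2.INTER_CUBIC);cv2.imwrite('pics/c1.png',k)
E
```

```text
[0.47726058 0.27791065 0.15839682] 0.05043701025008415
[155.39798889 230.31579913] [208.30084465 138.1025842 ] [209.61558731 159.66123409] [161.42066201 234.83952631]
```

View pics/c1.png

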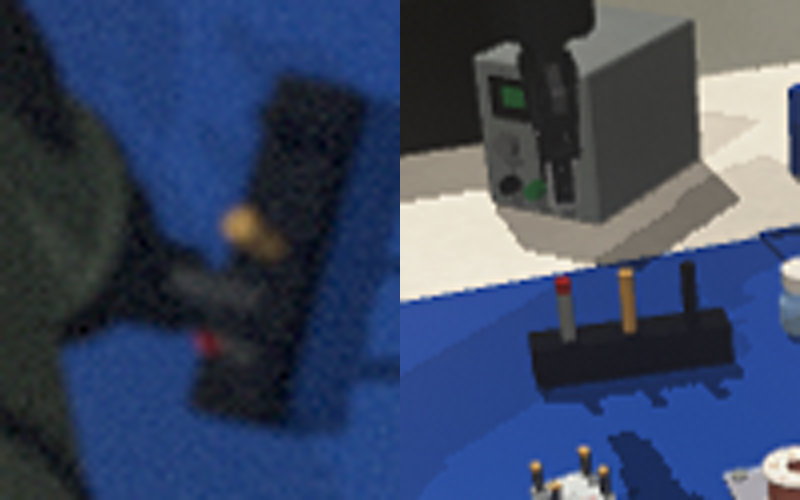

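The jaws straddle the red-topped rod only: tips near side (211,141), rod below at (211,161), brass at (227,161) is clear. Descend and grip.

Request:
servo_tool(targets=[{"tx": -0.07, "ty": 0.19, "tz": -0.3, "turn": 0, "jaw": 50}, {"tx": -0.07, "ty": 0.19, "tz": -1.3, "turn": 0, "jaw": 50}, {"tx": -0.07, "ty": 0.19, "tz": -2.3, "turn": 0, "jaw": 50}, {"tx": -0.07, "ty": 0.19, "tz": -3.3, "turn": 0, "jaw": 50}, {"tx": -0.07, "ty": 0.19, "tz": -4.0, "turn": 0, "jaw": 50}, {"tx": -0.07, "ty": 0.19, "tz": -4.38, "turn": 0, "jaw": 50}, {"tx": -0.07, "ty": 0.19, "tz": -4.38, "turn": 0, "jaw": 50}, {"tx": -0.07, "ty": 0.19, "tz": -4.38, "turn": 0, "jaw": 25}, {"tx": -0.07, "ty": 0.19, "tz": -4.38, "turn": 0, "jaw": 18}, {"tx": -0.07, "ty": 0.19, "tz": -4.38, "turn": 0, "jaw": 5}])

```text
time: 1.87
ee_pos: [0.476, 0.2833, 0.0501]
ee_rot: [0.075, 0.997, -0.002, -0.0]
force: [0.1, -0.3, 0.1]
opening: 0.0144
```

Request:
servo_tool(targets=[{"tx": 0, "ty": 0, "tz": 0, "turn": 0, "jaw": 5}, {"tx": 0, "ty": 0, "tz": 0, "turn": 0, "jaw": 5}, {"tx": 0, "ty": 0, "tz": 0, "turn": 0, "jaw": 5}, {"tx": 0, "ty": 0, "tz": 0, "turn": 0, "jaw": 5}])

```text
time: 2.2
ee_pos: [0.4761, 0.2834, 0.0503]
ee_rot: [0.075, 0.997, -0.002, -0.0]
force: [1.0, 1.0, -0.8]
opening: 0.011
```

Request:
servo_tool(targets=[{"tx": 0, "ty": 0, "tz": 0.5, "turn": 0, "jaw": 5}, {"tx": 0, "ty": 0, "tz": 1.2, "turn": 0, "jaw": 5}, {"tx": 0, "ty": 0, "tz": 2.0, "turn": 0, "jaw": 5}, {"tx": 0, "ty": 0, "tz": 2.8, "turn": 0, "jaw": 5}, {"tx": 0, "ty": 0, "tz": 3.6, "turn": 0, "jaw": 5}, {"tx": 0.2, "ty": -0.6, "tz": 3.8, "turn": 0, "jaw": 5}, {"tx": 0.5, "ty": -1.5, "tz": 3.8, "turn": 0, "jaw": 5}, {"tx": 0.9, "ty": -2.7, "tz": 3.8, "turn": 0, "jaw": 5}, {"tx": 1.3, "ty": -4.0, "tz": 3.8, "turn": 0, "jaw": 5}, {"tx": 1.7, "ty": -5.2, "tz": 3.8, "turn": 0, "jaw": 5}])

```text
time: 3.03
ee_pos: [0.5188, 0.1516, 0.1464]
ee_rot: [0.075, 0.997, -0.002, 0.0]
force: [0.7, -0.1, -1.0]
opening: 0.0109
```

Request:
servo_tool(targets=[{"tx": 0.4, "ty": -1.2, "tz": 0, "turn": 0, "jaw": 5}, {"tx": 0.8, "ty": -2.4, "tz": 0, "turn": 0, "jaw": 5}, {"tx": 1.2, "ty": -3.6, "tz": 0, "turn": 0, "jaw": 5}, {"tx": 1.5, "ty": -4.5, "tz": 0, "turn": 0, "jaw": 5}, {"tx": 1.6, "ty": -5.0, "tz": 0, "turn": 0, "jaw": 5}, {"tx": 1.6, "ty": -5.0, "tz": 0, "turn": 0, "jaw": 5}, {"tx": 1.6, "ty": -5.0, "tz": 0, "turn": 0, "jaw": 5}, {"tx": 1.6, "ty": -5.0, "tz": 0, "turn": 0, "jaw": 5}])

```text
time: 3.7
ee_pos: [0.5585, 0.0281, 0.1467]
ee_rot: [0.074, 0.997, -0.001, 0.0]
force: [-0.3, 0.6, 0.0]
opening: 0.0107
```

```bash
python3 - <<'E'
from h import *
b,_=cap('side','s2');o=status.get_obs();p=o['ee_pos'];print(o['time'],p,o['ee_rot'],o['opening'],o['force'])
print(pix('side',p-[0,0,.04]),pix('side',p+[0,0,.036]),pix('side',[.5628,.0135,.042]))
cv2.imwrite('pics/c2.png',cv2.resize(b[120:240,220:330],(730,600)[::1],interpolation=cv2.INTER_CUBIC)[:, :])
E
```

```text
3.75 [0.55845038 0.0282608  0.14659977] [ 7.37214969e-02  9.97278015e-01 -1.30211358e-03  8.02334741e-05] 0.010764432326535954 [-0.12307186  1.25598471 -0.72729984]
[264.40245248 183.22460915] [263.63377467 157.6054829 ] [268.47331968 205.77495691]
```

View pics/c2.png

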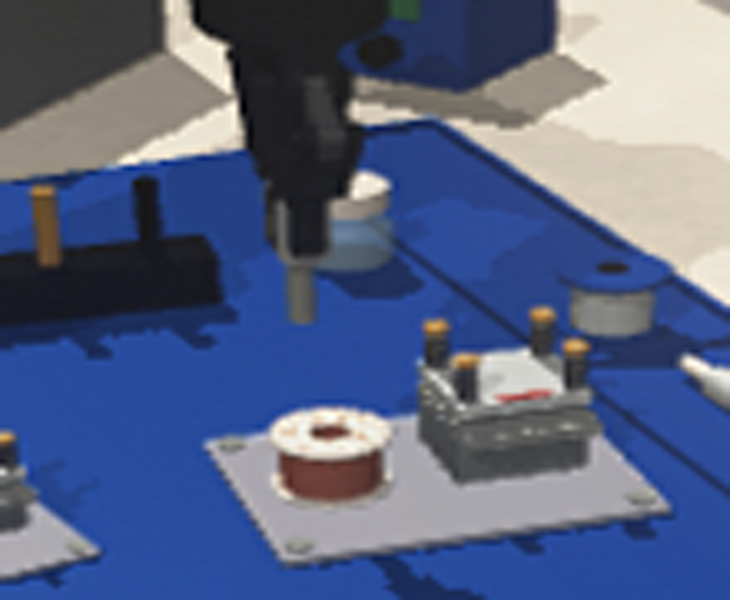

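Rod held; foot at side (265,183), bore centre at (269.3,206). Both sit the same 0.7 px from the prediction, so the bore estimate (.563,.0135) holds. Move over it and down to just above the mouth.

Request:
servo_tool(targets=[{"tx": 0.17, "ty": -0.59, "tz": 0, "turn": 0, "jaw": 5}, {"tx": 0.17, "ty": -0.59, "tz": -0.5, "turn": 0, "jaw": 5}, {"tx": 0.17, "ty": -0.59, "tz": -1.2, "turn": 0, "jaw": 5}, {"tx": 0.17, "ty": -0.59, "tz": -1.9, "turn": 0, "jaw": 5}, {"tx": 0.17, "ty": -0.59, "tz": -2.3, "turn": 0, "jaw": 5}, {"tx": 0.17, "ty": -0.59, "tz": -2.42, "turn": 0, "jaw": 5}, {"tx": 0.17, "ty": -0.59, "tz": -2.42, "turn": 0, "jaw": 5}, {"tx": 0.17, "ty": -0.59, "tz": -2.42, "turn": 0, "jaw": 5}])

```text
time: 4.42
ee_pos: [0.563, 0.0139, 0.0867]
ee_rot: [0.073, 0.997, -0.001, 0.0]
force: [0.1, -1.0, -0.3]
opening: 0.0106
```

```bash
python3 - <<'E'
from h import *
b,_=cap('side','s3');a,_=cap('top','t3');o=status.get_obs();p=o['ee_pos'];print(o['time'],p,o['force'])
k=np.zeros((480,800,3),np.uint8)
k[:,:480]=cv2.resize(b[175:225,245:295],(480,480),interpolation=cv2.INTER_CUBIC)
k[:,480:]=cv2.resize(a[190:235,240:270],(320,480),interpolation=cv2.INTER_CUBIC);cv2.imwrite('pics/c3.png',k)
E
```

```text
4.5167 [0.5632083  0.01367925 0.08700825] [ 1.1162743   0.50595019 -0.69564599]
```

View pics/c3.png

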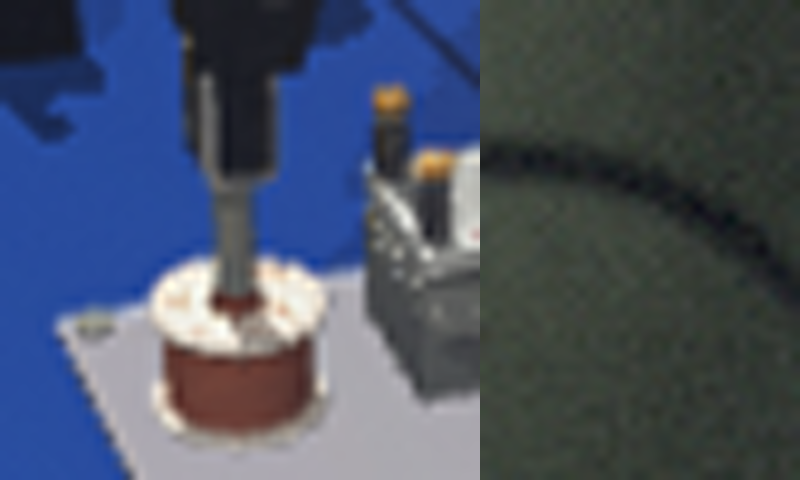

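The rod is centred over the bore (rod at x≈235, flange centre at ≈238 in the crop, 9.6× scale). Lower it.

Request:
servo_tool(targets=[{"tx": 0, "ty": 0, "tz": -0.2, "turn": 0, "jaw": 5}, {"tx": 0, "ty": 0, "tz": -0.4, "turn": 0, "jaw": 5}, {"tx": 0, "ty": 0, "tz": -0.5, "turn": 0, "jaw": 5}, {"tx": 0, "ty": 0, "tz": -0.5, "turn": 0, "jaw": 5}])

```text
time: 4.85
ee_pos: [0.5628, 0.0137, 0.0738]
ee_rot: [0.074, 0.997, -0.001, 0.0]
force: [-0.7, -0.8, -1.1]
opening: 0.0106
```

Request:
servo_tool(targets=[{"tx": 0, "ty": 0, "tz": -0.25, "turn": 0, "jaw": 5}, {"tx": 0, "ty": 0, "tz": -0.5, "turn": 0, "jaw": 5}, {"tx": 0, "ty": 0, "tz": -0.7, "turn": 0, "jaw": 5}, {"tx": 0, "ty": 0, "tz": -0.82, "turn": 0, "jaw": 5}, {"tx": 0, "ty": 0, "tz": -0.82, "turn": 0, "jaw": 5}, {"tx": 0, "ty": 0, "tz": -0.82, "turn": 0, "jaw": 5}])

```text
time: 5.35
ee_pos: [0.5627, 0.0137, 0.0531]
ee_rot: [0.074, 0.997, -0.001, 0.0]
force: [0.1, -0.6, -0.1]
opening: 0.0112
```

Release, wait, then rise.

Request:
servo_tool(targets=[{"tx": 0, "ty": 0, "tz": 0, "turn": 0, "jaw": 20}, {"tx": 0, "ty": 0, "tz": 0, "turn": 0, "jaw": 40}, {"tx": 0, "ty": 0, "tz": 0, "turn": 0, "jaw": 50}, {"tx": 0, "ty": 0, "tz": 0, "turn": 0, "jaw": 50}, {"tx": 0, "ty": 0, "tz": 0, "turn": 0, "jaw": 50}, {"tx": 0, "ty": 0, "tz": 0.7, "turn": 0, "jaw": 50}, {"tx": 0, "ty": 0, "tz": 1.8, "turn": 0, "jaw": 50}, {"tx": 0, "ty": 0, "tz": 3, "turn": 0, "jaw": 50}, {"tx": 0, "ty": 0, "tz": 4.2, "turn": 0, "jaw": 50}, {"tx": 0, "ty": 0, "tz": 5, "turn": 0, "jaw": 50}])

```text
time: 6.18
ee_pos: [0.5633, 0.0136, 0.1809]
ee_rot: [0.074, 0.997, -0.001, 0.001]
force: [-0.0, 0.3, 0.5]
opening: 0.0497
```

Request:
servo_tool(targets=[{"tx": 0, "ty": -1, "tz": 0, "turn": -1.35, "jaw": 50}, {"tx": 0, "ty": -2, "tz": 0, "turn": -2.7, "jaw": 50}, {"tx": 0, "ty": -3, "tz": 0, "turn": -4.05, "jaw": 50}, {"tx": -0.1, "ty": -4, "tz": 0, "turn": -5.4, "jaw": 50}, {"tx": -0.2, "ty": -5, "tz": 0, "turn": -6.75, "jaw": 50}, {"tx": -0.3, "ty": -6, "tz": 0, "turn": -8.1, "jaw": 50}, {"tx": -0.4, "ty": -7, "tz": 0, "turn": -9.45, "jaw": 50}, {"tx": -0.5, "ty": -8, "tz": 0, "turn": -10.8, "jaw": 50}, {"tx": -0.6, "ty": -9, "tz": 0, "turn": -12.1, "jaw": 50}, {"tx": -0.7, "ty": -10, "tz": 0, "turn": -13.4, "jaw": 50}])

```text
time: 7.02
ee_pos: [0.5455, -0.2375, 0.181]
ee_rot: [0.614, 0.789, -0.001, 0.0]
force: [-0.7, 0.3, -0.1]
opening: 0.0497
```

Request:
servo_tool(targets=[{"tx": -0.1, "ty": -0.6, "tz": 0, "turn": -1.35, "jaw": 50}, {"tx": -0.2, "ty": -1.2, "tz": -0.3, "turn": -2.7, "jaw": 50}, {"tx": -0.2, "ty": -1.8, "tz": -0.7, "turn": -4.05, "jaw": 50}, {"tx": -0.2, "ty": -2.4, "tz": -1.1, "turn": -5.4, "jaw": 50}, {"tx": -0.23, "ty": -3.0, "tz": -1.5, "turn": -6.75, "jaw": 50}, {"tx": -0.23, "ty": -3.6, "tz": -1.9, "turn": -7.8, "jaw": 50}, {"tx": -0.23, "ty": -4.1, "tz": -2.3, "turn": -8.1, "jaw": 50}, {"tx": -0.23, "ty": -4.1, "tz": -2.4, "turn": -8.1, "jaw": 50}, {"tx": -0.23, "ty": -4.1, "tz": -2.4, "turn": -8.1, "jaw": 50}])

```text
time: 7.77
ee_pos: [0.5393, -0.3401, 0.1201]
ee_rot: [0.849, 0.529, -0.002, -0.001]
force: [0.4, -0.2, -0.2]
opening: 0.0503
```

```bash
python3 - <<'E'
from h import *
b,_=cap('side','s4');a,_=cap('top','t4');o=status.get_obs();p=o['ee_pos'];M=R.from_quat(o['ee_rot']).as_matrix()
print(o['time'],p,np.degrees(np.arctan2(M[1,1],M[0,1])),M[:,2],o['force'])
print('side tcp',pix('side',p),'handle top exp',pix('side',[.540,-.339,.042]))
k=np.zeros((600,800,3),np.uint8)
k[:,:450]=cv2.resize(b[200:320,270:360],(450,600),interpolation=cv2.INTER_CUBIC)
k[:350,450:]=cv2.resize(b[165:235,240:310],(350,350),interpolation=cv2.INTER_CUBIC)
k[350:,450:]=cv2.resize(a[200:250,330:400],(350,250),interpolation=cv2.INTER_CUBIC);cv2.imwrite('pics/c4.png',k)
E
```

```text
7.8667 [ 0.54004528 -0.33937069  0.12123377] -26.127361294312376 [-2.44373860e-03 -9.53259279e-04 -9.99996560e-01] [-0.29228919 -0.29811154 -0.02755012]
side tcp [324.35669842 257.00966111] handle top exp [322.42258648 286.52579801]
```

View pics/c4.png

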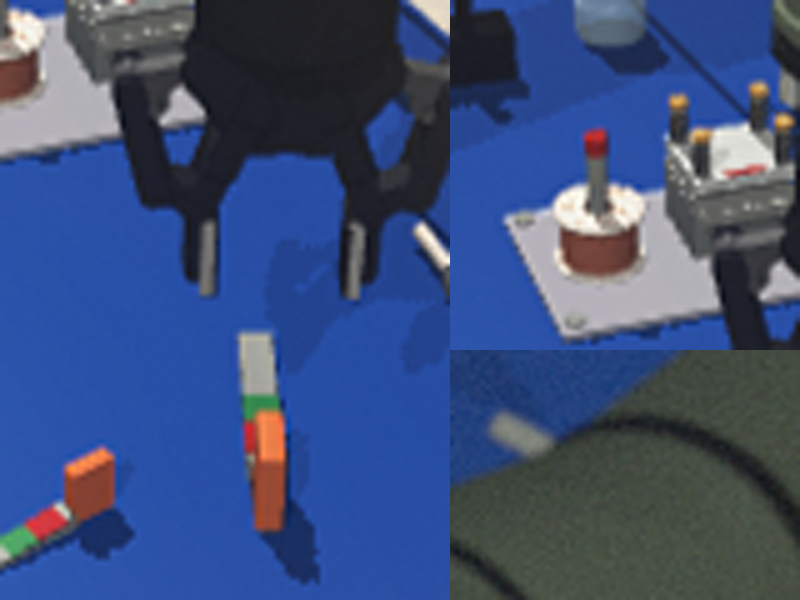

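The core stands home: 45 mm out of the flange, upright, at side (359,194). The finger midpoint is at (325.6,259) and the large gauge's handle top at (323.8,286). The offset matches the prediction, so I descend and grip.

Request:
servo_tool(targets=[{"tx": 0, "ty": 0, "tz": -0.7, "turn": 0, "jaw": 50}, {"tx": 0, "ty": 0, "tz": -1.5, "turn": 0, "jaw": 50}, {"tx": 0, "ty": 0, "tz": -2.4, "turn": 0, "jaw": 50}, {"tx": 0, "ty": 0, "tz": -3.2, "turn": 0, "jaw": 50}, {"tx": 0, "ty": 0, "tz": -3.8, "turn": 0, "jaw": 50}, {"tx": 0, "ty": 0, "tz": -4.2, "turn": 0, "jaw": 50}, {"tx": 0, "ty": 0, "tz": -4.37, "turn": 0, "jaw": 50}, {"tx": 0, "ty": 0, "tz": -4.37, "turn": 0, "jaw": 30}, {"tx": 0, "ty": 0, "tz": -4.37, "turn": 0, "jaw": 20}, {"tx": 0, "ty": 0, "tz": -4.37, "turn": 0, "jaw": 5}])

```text
time: 8.7
ee_pos: [0.5406, -0.3397, 0.013]
ee_rot: [0.849, 0.529, -0.001, 0.0]
force: [-0.1, -0.0, -0.7]
opening: 0.0139
```

Request:
servo_tool(targets=[{"tx": 0, "ty": 0, "tz": 0, "turn": 0, "jaw": 5}, {"tx": 0, "ty": 0, "tz": 0, "turn": 0, "jaw": 5}, {"tx": 0, "ty": 0, "tz": 0, "turn": 0, "jaw": 5}, {"tx": 0, "ty": 0, "tz": 0, "turn": 0, "jaw": 5}], grip_force=60)

```text
time: 9.03
ee_pos: [0.5406, -0.3397, 0.0132]
ee_rot: [0.849, 0.529, -0.001, 0.0]
force: [0.3, -0.1, -1.5]
opening: 0.011
```

Request:
servo_tool(targets=[{"tx": 0, "ty": 0, "tz": 0.6, "turn": 0, "jaw": 5}, {"tx": 0, "ty": 0, "tz": 1.4, "turn": 0, "jaw": 5}, {"tx": 0, "ty": 0, "tz": 2.2, "turn": 0, "jaw": 5}, {"tx": 0.4, "ty": 0.8, "tz": 2.6, "turn": 0.8, "jaw": 5}, {"tx": 0.9, "ty": 1.8, "tz": 2.6, "turn": 1.6, "jaw": 5}, {"tx": 1.5, "ty": 3.0, "tz": 2.6, "turn": 2.4, "jaw": 5}, {"tx": 2.1, "ty": 4.3, "tz": 2.6, "turn": 3.2, "jaw": 5}, {"tx": 2.7, "ty": 5.5, "tz": 2.6, "turn": 4.06, "jaw": 5}, {"tx": 3.2, "ty": 6.6, "tz": 2.6, "turn": 4.06, "jaw": 5}, {"tx": 3.42, "ty": 7.15, "tz": 2.6, "turn": 4.06, "jaw": 5}])

```text
time: 9.87
ee_pos: [0.628, -0.1565, 0.0793]
ee_rot: [0.741, 0.672, 0.0, 0.0]
force: [-0.5, 0.8, -1.6]
opening: 0.0113
```

Request:
servo_tool(targets=[{"tx": 0, "ty": 0, "tz": 0, "turn": 0, "jaw": 5}, {"tx": 0, "ty": 0, "tz": 0, "turn": 0, "jaw": 5}])

```text
time: 10.03
ee_pos: [0.6284, -0.1555, 0.0801]
ee_rot: [0.74, 0.672, 0.0, 0.001]
force: [-0.7, -0.8, -0.9]
opening: 0.0109
```

```bash
python3 - <<'E'
from h import *
b,_=cap('side','s5');a,_=cap('top','t5');o=status.get_obs();p=o['ee_pos'];M=R.from_quat(o['ee_rot']).as_matrix()
print(o['time'],p,np.degrees(np.arctan2(M[1,1],M[0,1])),M[:,2],o['force'],o['opening'])
x=np.array([np.cos(np.radians(84.2)),np.sin(np.radians(84.2)),0])
t=p+.116*x;t[2]-=.0132;print('tip',t,pix('side',t),pix('top',t),'mouth',pix('side',[.6407,-.0157,.045]),pix('top',[.6407,-.0157,.059]))
k=np.zeros((600,800,3),np.uint8)
k[:,:480]=cv2.resize(b[180:255,280:340],(480,600),interpolation=cv2.INTER_CUBIC)
k[:480,480:]=cv2.resize(a[170:230,245:285],(320,480),interpolation=cv2.INTER_CUBIC);cv2.imwrite('pics/c5.png',k)
E
```

```text
10.1333 [ 0.62752761 -0.15801161  0.07987132] -5.670342437031961 [ 0.00104613 -0.00123825 -0.99999869] [-0.89829799 -0.87196604 -0.50653753] 0.010995314051783599
tip [ 0.63925014 -0.04260544  0.06667132] [302.34432973 201.66962789] [278.19424365 189.60545592] mouth [298.33980168 203.78071565] [269.34298162 189.16572231]
```

View pics/c5.png

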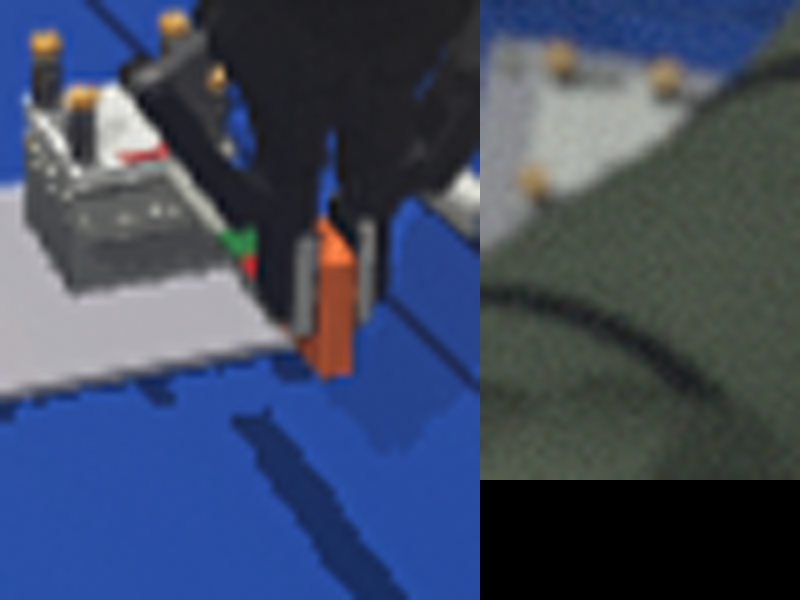

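The gauge is held level, the blade pointing at the gap: tip near side (300,200.5), red mark at (297.6,199). Lower to insertion height and average the noisy pose readings.

Request:
servo_tool(targets=[{"tx": 0, "ty": 0, "tz": -0.3, "turn": 0, "jaw": 5}, {"tx": 0, "ty": 0, "tz": -0.6, "turn": 0, "jaw": 5}, {"tx": 0, "ty": 0, "tz": -0.8, "turn": 0, "jaw": 5}, {"tx": 0, "ty": 0, "tz": -0.8, "turn": 0, "jaw": 5}])

```text
time: 10.47
ee_pos: [0.6264, -0.1585, 0.0582]
ee_rot: [0.742, 0.671, -0.001, -0.0]
force: [-0.1, 1.5, -0.2]
opening: 0.0113
```

```bash
cat > avg.py <<'E'
from h import *
P=[];F=[]
for i in range(8):
    b,_=vision.capture('side');o=status.get_obs();P.append(o['ee_pos']);F.append(o['force'])
p=np.mean(P,0);print(o['time'],p,np.std(P,0),np.mean(F,0),np.std(F,0))
x=np.array([np.cos(np.radians(84.2)),np.sin(np.radians(84.2)),0])
t=p+.116*x-[0,0,.0132]-[.6407,-.0157,.045];print('tip in mouth',t@x,t@[-x[1],x[0],0],t[2])
E
python3 - <<'E'
from avg import *
print('mark exp',pix('side',[.6407,-.0157,.055]),'tip exp',pix('side',p+.116*x-[0,0,.0132]))
cv2.imwrite('pics/c6.png',cv2.resize(b[185:221,285:325],(800,600),interpolation=cv2.INTER_CUBIC))
E
```

```text
10.8667 [ 0.62744708 -0.1581993   0.05977673] [0.00028807 0.00013842 0.00041797] [-0.33363953 -0.20868904 -1.24724451] [0.5428873  0.84006119 0.39232438]
tip in mouth -0.027109092665730954 -0.0012153802209917857 0.0015767332700913766
mark exp [298.39820132 200.68230189] tip exp [302.19235511 208.04435853]
```

View pics/c6.png

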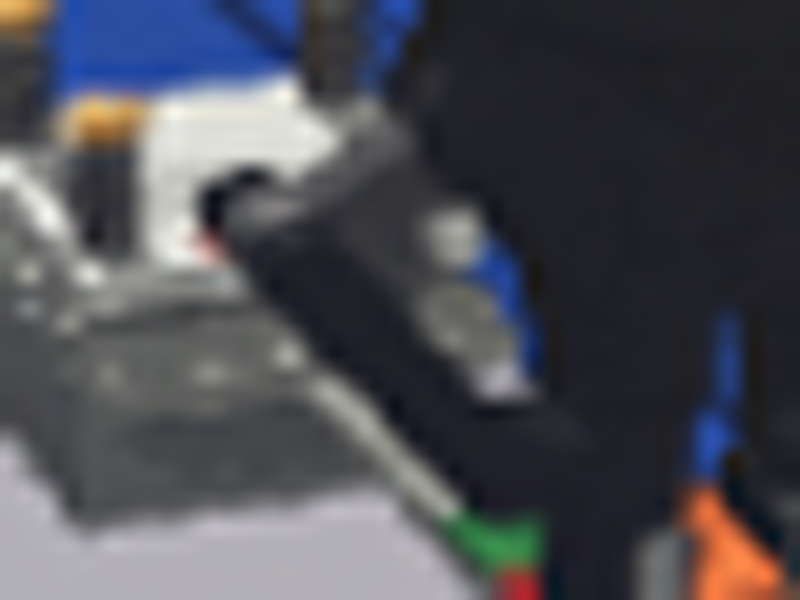

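Blade left edge runs from the tip at about (298.8,206), aligned between the posts. Slide in partway.

Request:
servo_tool(targets=[{"tx": 0.03, "ty": 0.25, "tz": 0, "turn": 0, "jaw": 5}, {"tx": 0.06, "ty": 0.55, "tz": 0, "turn": 0, "jaw": 5}, {"tx": 0.09, "ty": 0.85, "tz": 0, "turn": 0, "jaw": 5}, {"tx": 0.12, "ty": 1.15, "tz": 0, "turn": 0, "jaw": 5}, {"tx": 0.15, "ty": 1.45, "tz": 0, "turn": 0, "jaw": 5}, {"tx": 0.17, "ty": 1.67, "tz": 0, "turn": 0, "jaw": 5}, {"tx": 0.17, "ty": 1.67, "tz": 0, "turn": 0, "jaw": 5}, {"tx": 0.17, "ty": 1.67, "tz": 0, "turn": 0, "jaw": 5}])

```text
time: 11.53
ee_pos: [0.6319, -0.1159, 0.0601]
ee_rot: [0.741, 0.672, 0.0, 0.001]
force: [-0.3, 0.1, -1.5]
opening: 0.011
```

```bash
python3 avg.py
```

```text
11.9333 [ 0.63182745 -0.11669399  0.06008574] [3.72349386e-05 1.31219621e-04 2.45754748e-05] [ 0.11117842  0.03399339 -1.30772885] [0.64512501 0.5909234  0.45123204]
tip in mouth 0.014626401343362648 -0.0013789542992511826 0.0018857378671451458
```

Request:
servo_tool(targets=[{"tx": 0, "ty": 0, "tz": -0.03, "turn": 0, "jaw": 5}, {"tx": 0, "ty": 0, "tz": -0.06, "turn": 0, "jaw": 5}, {"tx": 0, "ty": 0, "tz": -0.06, "turn": 0, "jaw": 5}])

```text
time: 12.18
ee_pos: [0.6317, -0.1165, 0.0584]
ee_rot: [0.741, 0.671, -0.0, 0.001]
force: [-0.1, 0.9, -1.0]
opening: 0.0112
```

```bash
python3 avg.py
```

```text
12.5833 [ 0.63184823 -0.1165284   0.05855049] [3.28009087e-05 1.76296526e-05 5.31359846e-05] [-0.0392551   0.13522344 -1.16618077] [0.39017235 0.47043006 0.59411663]
tip in mouth 0.014793243632914361 -0.0013828901688185326 0.00035048719037289455
```

Request:
servo_tool(targets=[{"tx": 0.02, "ty": 0.2, "tz": 0, "turn": 0, "jaw": 5}, {"tx": 0.04, "ty": 0.4, "tz": 0, "turn": 0, "jaw": 5}, {"tx": 0.06, "ty": 0.6, "tz": 0, "turn": 0, "jaw": 5}, {"tx": 0.08, "ty": 0.8, "tz": 0, "turn": 0, "jaw": 5}, {"tx": 0.1, "ty": 1.0, "tz": 0, "turn": 0, "jaw": 5}, {"tx": 0.12, "ty": 1.2, "tz": 0, "turn": 0, "jaw": 5}, {"tx": 0.14, "ty": 1.4, "tz": 0, "turn": 0, "jaw": 5}, {"tx": 0.14, "ty": 1.4, "tz": 0, "turn": 0, "jaw": 5}, {"tx": 0.14, "ty": 1.4, "tz": 0, "turn": 0, "jaw": 5}])

```text
time: 13.33
ee_pos: [0.6353, -0.0807, 0.0584]
ee_rot: [0.741, 0.671, 0.0, 0.001]
force: [0.3, 0.9, -4.3]
opening: 0.0112
```

```bash
python3 avg.py
```

```text
13.7333 [ 0.63527014 -0.08147401  0.05850769] [2.43137642e-05 1.88879686e-04 3.81041544e-05] [ 0.00676508  1.12554965 -4.44559566] [0.60531062 0.49841765 0.38080374]
tip in mouth 0.050013986929375726 -0.0012448193919205675 0.00030769442636072175
```

Downward force rose by about 3.2 N, consistent with the plate lifted about 1 mm. Advance 9–10 mm more.

Request:
servo_tool(targets=[{"tx": 0.01, "ty": 0.1, "tz": 0, "turn": 0, "jaw": 5}, {"tx": 0.02, "ty": 0.2, "tz": 0, "turn": 0, "jaw": 5}, {"tx": 0.03, "ty": 0.3, "tz": 0, "turn": 0, "jaw": 5}, {"tx": 0.04, "ty": 0.37, "tz": 0, "turn": 0, "jaw": 5}, {"tx": 0.04, "ty": 0.37, "tz": 0, "turn": 0, "jaw": 5}, {"tx": 0.04, "ty": 0.37, "tz": 0, "turn": 0, "jaw": 5}, {"tx": 0.04, "ty": 0.37, "tz": 0, "turn": 0, "jaw": 5}])

```text
time: 14.32
ee_pos: [0.6363, -0.0719, 0.0585]
ee_rot: [0.741, 0.671, 0.0, 0.001]
force: [-0.4, 0.4, -5.4]
opening: 0.0111
```

```bash
python3 - <<'E'
from avg import *
a=b
k=np.zeros((600,800,3),np.uint8)
k[:]=cv2.resize(b[165:240,245:345],(800,600),interpolation=cv2.INTER_CUBIC);cv2.imwrite('pics/c7.png',k)
E
```

```text
14.7167 [ 0.63631174 -0.07204071  0.05850604] [2.41145038e-05 8.73994898e-05 2.11163982e-05] [ 0.2468682   1.63030743 -5.67429877] [0.6860773  0.61479957 0.30223714]
tip in mouth 0.05950425430069228 -0.0013277879882346577 0.0003060406530616261
```

View pics/c7.png

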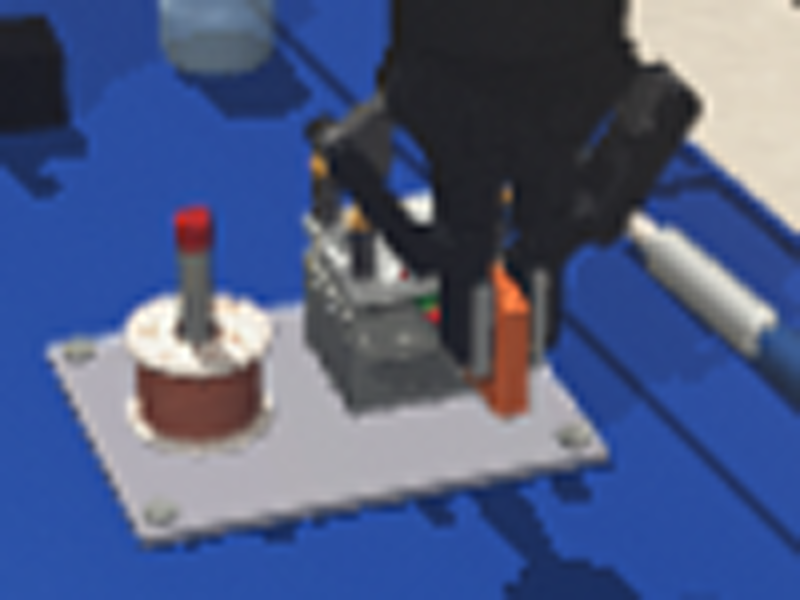

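Green band at the plate edge (side ≈(298.5,203)) with the red band just outside; core upright and home. The numbers agree (tip 59.5 mm, 1.3 mm off centre, spring load about 4.4 N ≈ 1.9 mm lift), so I hand in.

```bash
python3 -c "
from bench import env,status
print(env.job_done());o=status.get_obs();print(o['time'],o['ee_pos'],o['force'],o['opening'])"
```

```text
the job is handed in; nothing more can be done
None
the job is handed in; nothing more can be done
```

I put the steel core into the larger rig's coil and released it. I then slid the larger gauge between the plates and handed the job in at about 14.7 s, still gripping the handle. No verdict was reported.

**Last checks before handing in:**
- **Core:** the side view shows it upright, standing about 45 mm out of the coil, as it should when fully home.
- **Gauge position:** the tip works out at 59.5 mm past the plate edge and about 1 mm off the middle. I aimed it at the measured angle of the rig and did not measure the final angle separately. In the picture the green band is at the edge, with the red band just outside.
- **Plate lift:** the extra downward load is about 4.4 N, which points to a lift of about 1.9 mm. I did not measure the lift directly.
- **Grip:** the fingers read 11 mm open on the 12 mm handle.
- **Other rods and tools:** I moved nothing else on purpose and saw no disturbance, but I did not measure them again at the end.

**Disagreement:** the side camera reads about 1 pixel (2–3 mm) to the right of the robot's own position. That shift cancelled where I compared two points in the same picture. The blade tip looked about 3 mm further left than calculated, which is inside the 15 mm allowed.

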